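# Preload and lock the castle nut on a camera swing arm

### The arm

A 7-joint arm with a two-finger parallel gripper is mounted at the origin on the work surface. World frame = base frame: x ahead of the robot, y to its left, z up, the work surface at z = 0. Lengths are in mm, angles in rad, forces in N, time in s.
With the tool pointing down it reaches from about 425 to 1025 mm from the base axis. Payload 3.6 kg.
Tool frame: the origin (TCP) lies on the centre line of the jaws, within the pads' length; the fingertips stand 25 mm ahead of it and the grasp point (between the pads) lies 6 mm ahead of it; z points along the fingers, y is the line along which they close (so a half turn about z gives the same grasp; the last joint's range is limited). The gripper opens to 85 mm and grips with 20 to 120 N. Pads are 22 mm wide; open, the fingers measure 114 mm over their backs; the gripper's body (76 mm by 85 mm) begins 54 mm behind the grasp point. The pads swing forward as they close: fully open they stand 13 mm farther back than shut.
Start: joints at [-1.403, 0.591, 0.048, 1.609, -0.033, 0.943, -0.034], TCP at [186.938, 700.488, 256.302] pointing down, gripper open.
Joint ranges: [-2.69, 2.69], [-0.47, 2.24], [-1.27, 1.36], [0.19, 2.51], [-1.53, 4.68], [0.08, 2.07], [-3.09, 3.09]. Speed limits (rad/s): [2.57, 2.57, 3.14, 3.14, 3.14, 3.14, 3.14].

### API

Orientations are given as [roll, pitch, yaw] about the fixed x, y, z axes, in that order (R = Rz(yaw) Ry(pitch) Rx(roll)).
In Python, from rig import r, viewer, order gives the robot as it stands. The module is installed in compiled form; this text tells all that it offers.
- The arm moves only by the tool move_arm, never from a script. Its argument "motion" is a list of rows, each a list of 7 numbers: the opening, from -1 (shut) to 1 (fully open), so that 0 is half open, then the shift along the tool's x, y, z in cm, then the turn, a rotation vector about the tool's x, y, z in degrees. In form: [[fingers, x, y, z, wx, wy, wz], ...]. A call has 1 to 12 rows; each row shifts and turns the commanded pose from where the row before left it, along the tool's axes as they then stand; what a row does not reach is not made up. A row lasts 1/12 s, in which the tool goes at most 41.7 mm and 7.16 degrees, less where a joint would pass 70% of its speed; a pose out of reach is approached as far as the arm can. A call is refused whole if a number of a shift passes 4.17 or a number of a turn 7.16, either way. A call with a gripper value outside its range is refused whole. The fingers move at their own pace and stop on an object; the grip force is fixed at half the most. Time passes only in rows, so rows that do not move let the fingers close. It gives the time, the measured TCP pose, the force, the opening and the grip force at its end, in the units of the state.
- r.sense(): the state, without advancing time (a new reading comes with each control period).
- viewer.grab_frame(name): name is "scene" or "top"; returns the picture (400x640x3 uint8, red, green, blue); there is no depth.
- viewer.get_calibration(name): a dict with "vertical_fov" (degrees; the focal length in pixels is half the picture's height over the tangent of half this angle, whatever the lens; pixels are square), "cx", "cy" (the principal point, pixels), "dist" ([k1, k2, p1, p2, k3] as OpenCV has them; the pictures are not rectified), "rvec" (rotation vector, rad) and "tvec" (3), from world to camera coordinates, as OpenCV has them. Camera axes: x right, y down, z forward; pixel columns grow to the right and rows downward; lengths in mm; the calibration is good to about 2 mm. A picture is of the moment at which its call begins. get_calibration takes no time and is no camera call.
- order.hand_in(): hands the job in; it is judged then, once.
The state is a dict: "t": time; "q": joint angles; "joint_velocities": joint speeds; "joint_efforts": joint torques, N m; "tool_pos": TCP position; "ee_rot": TCP orientation; "force": force on the tool from outside, world axes, zero at the start; "wrist_torque": the same for the moment, N m; "gripper_width": opening from 0.0 (shut) to 1.0 (fully open); "gripper_force": force on a finger pad.
Only numpy, scipy, OpenCV 4.12 (cv2) and the standard library are available. Lean on these libraries where they do the work, as an engineer would, in place of code of your own. Each camera call takes 0.05 s, during which the arm holds its last target. There are 200 camera calls.

### The job

Set the pivot of the bench camera's swing arm: turn the castle nut clockwise until you feel it bear down hard on its spring washer, then carry on, no further than the first slot that comes into line with the hole through the stud. Lock it there: push the flat-headed lock pin through slot and stud until its head is up against the nut, and let go. Leave the loose things on the bench where they are.

Things in the scene. Friction and masses are not known exactly. Their poses are not given: they have to be found in the camera images.
- stand: Bolted-down stand of a camera swing arm: white round foot 130 mm across, 48 mm column, white hub 76 mm across (top 119 mm above the bench). A fixed arm (36 mm wide, top at 114 mm) runs from the hub along the stand's own +y to a black camera head. An upright threaded stud stands out of the hub. Origin: on the bench, on the stud's axis; z up. The stand does not move.
- stud_end (a point): Centre of the flat end of the 30 mm steel stud, 170 mm above the bench. A fine dark line scribed across it runs parallel to the cross hole below. Axes as the stand's.
- camera_top (a point): Top of the black camera head (62 mm square) at the arm's end, 275 mm from the stud and 235 mm above the bench; its lens ends 53 mm above the bench. Keep clear of it.
- bore (a point): Middle of the cross hole through the stud: a level hole 8 mm across, its mouths eased, running right through along the stand's y (parallel to the arm), 156.5 mm above the bench. Axes as the stand's.
- nut: Dark steel castle nut on the stud: hexagon 46 mm across flats, 24 mm high (127 to 151 mm above the bench), and a slotted round crown above it. Origin: centre of its underside, on the stud's axis; z up, x along one of its slots. Right-hand fine thread (it sinks too little to see): clockwise seen from above tightens. Left alone, it stays put.
- nut_flats (a point): On the nut's axis at mid-height of its flats, 12 mm above its underside; axes as the nut's: flats face along x and every 60 degrees. The nut runs at about 0.15 N m and starts 25 to 80 degrees short of bearing: where exactly cannot be seen, only felt. After being backed off it turns lightly again up to where it had been. Let go under load it springs back about 2 degrees.
- nut_crown (a point): Centre of the top of the nut's round crown, 42 mm across, 11 mm high, 162 mm above the bench; axes as the nut's. It has six slots 9 mm wide, open at the top, along x and every 60 degrees, one over the middle of each flat. A slot must lie within about 4 degrees of the hole for the pin to pass.
- washer: Round disc spring washer under the nut, 56 mm across; it does not move. Where the nut begins to bear the torque rises within 6 degrees from about 0.15 to 0.75 N m, then slowly to 0.85 (a hand that stops still feels about half of it). The right slot lines up 25 to 58 degrees past first bearing; the one before it, before the nut bears; the next crushes the washer (limit 75).
- pin: Plain steel lock pin lying flat on the bench, 55 g, balanced within the head. Head: flat block 30 x 20 x 10 mm thick; from one end of it runs a round shank 6 mm thick, 52 mm long, with a rounded nose. Origin: on the underside, below the middle of the head's front face; x points along the shank, z up; head from x = -30 to 0 mm, shank axis 5 mm above the underside.
- pin_seat (a point): Point on the axis of the pin's shank 21 mm ahead of the head's front face: it lies in the middle of the stud when the pin is fully home with its head against the nut's crown. Axes as the pin's.
- plain_nut: Bystander: spare plain hexagon nut, 46 mm across flats, 24 mm high, no slots, lying beyond the pin's nose. Origin under its centre.
- thumbscrew: Bystander: knurled screw standing on its round head, 20 mm across and 48 mm high, behind the pin's head. Origin under its centre.
- objective: Bystander: metal microscope objective standing on the bench, 31 mm across, 46 mm high. Origin under its centre.
- dish: Bystander: flat glass dish 90 mm across, 16 mm high. Origin under its centre.
- oil: Bystander: small amber bottle with a black cap, 30 mm across, 70 mm high. Origin under its centre.
- slide_box: Bystander: grey slide box 100 x 85 x 30 mm. Origin under its centre.
- wrench: Bystander: steel open-ended wrench, 200 mm long, lying flat between robot and stand. Origin under its middle.
- driver: Bystander: black-handled screwdriver, 170 mm long, lying on the bench. Origin under its middle.

How it is judged (in metres and radians):
On the way, in this order (a step that is already met when the one before it is completed fails the run):
1. the nut bears down on its washer (over 1.5 N, 10 degrees past first bearing) (contact force between nut and washer above 1.5 N), for 0.05 s.
2. the lock pin is through the slot and the stud, its head within about 5 mm of the nut, with the nut still bearing (distance between pin_seat and bore below 0.005 m and angle between the x axis of pin and the y axis of stand, either way round below 0.15 rad and contact force between nut and washer above 1.5 N), for 0.1 s.
At the end, for the whole second after the job is handed in: The nut bears on the washer (contact over 1.5 N: 10 degrees or more past first bearing), and the pin lies at rest through nut and stud: its seat point within 5 mm of the middle of the cross hole (head against the nut to about 5 mm), its shank within 0.15 rad of the hole's direction (all of step 2 and linear speed of pin below 0.03 m/s); the robot touches nothing.
It fails at once if the nut is turned so far that it crushes the washer (over 11.5 N, 75 degrees past first bearing) (contact force between nut and washer above 11.5 N).
It fails at once if a bystander is shoved more than 30 mm from where it was (distance of any of plain_nut, thumbscrew, objective, dish, oil, slide_box, wrench, driver from where it was at the start of the episode above 0.03 m).
It also fails if it takes over 72 s, if anything falls off the work surface, if the arm or the gripper's body presses on something with over 40 N, if the wrist force passes 120 N, or if a joint passes its speed limit or range.

## Working session

There is one attempt and no reset: what is moved stays moved. The work goes in short steps, Python scripts to look and compute and a tool call to move; the robot and the scene stay as the last step left them, time stands still between calls to the robot, and variables do not carry over. Pictures are saved under pics/ and viewed, at most 10 in all, crops included, and the job is handed in when it is done.

Besides the shell and the picture viewer there is one more tool, called as name(argument=value, ...) on one line, values as JSON. move_arm: Moves the arm, as the interface text tells. Its arguments: {"type":"object","properties":{"motion":{"type":"array"}},"required":["motion"]}

```bash
mkdir -p pics; cat > h.py <<'E'
import numpy as np, cv2
from rig import r, viewer, order
def cal(n):
    c=viewer.get_calibration(n); f=200/np.tan(np.radians(c["vertical_fov"]/2))
    K=np.array([[f,0,c["cx"]],[0,f,c["cy"]],[0,0,1.]])
    return K,np.array(c["dist"],float),np.array(c["rvec"],float),np.array(c["tvec"],float)
def ray(n,p):
    K,d,rv,t=cal(n); R=cv2.Rodrigues(rv)[0]
    u=cv2.undistortPoints(np.array([[p]],float),K,d)[0,0]
    return -R.T@t, R.T@np.array([u[0],u[1],1.])
def atz(n,p,z):
    o,v=ray(n,p); return o+v*(z-o[2])/v[2]
def tri(a,b):
    o1,v1=ray("scene",a); o2,v2=ray("top",b)
    s=np.linalg.lstsq(np.c_[v1,-v2],o2-o1,rcond=None)[0]
    p,q=o1+s[0]*v1,o2+s[1]*v2
    return (p+q)/2,np.linalg.norm(p-q)
def proj(n,P):
    K,d,rv,t=cal(n); return cv2.projectPoints(np.array(P,float).reshape(-1,1,3),rv,t,K,d)[0][:,0]
def snap(n,f,crop=None,s=1):
    im=viewer.grab_frame(n)[:,:,::-1]; 
    if crop: x0,y0,x1,y1=crop; im=im[y0:y1,x0:x1]
    cv2.imwrite("pics/"+f,cv2.resize(im,None,fx=s,fy=s,interpolation=cv2.INTER_CUBIC))
E
python3 - <<'E'
from h import *
a=viewer.grab_frame("scene");b=viewer.grab_frame("top")
np.save("s.npy",a);np.save("t.npy",b)
cv2.imwrite("pics/s0.png",a[:,:,::-1]);cv2.imwrite("pics/t0.png",b[:,:,::-1])
for n in("scene","top"):print(cal(n),ray(n,(320,200)))
print(r.sense())
E
```

```text
(array([[365.10488941,   0.        , 322.97175071],
       [  0.        , 365.10488941, 197.75479515],
       [  0.        ,   0.        ,   1.        ]]), array([-0.00549256,  0.        ,  0.        ,  0.        ,  0.        ]), array([ 1.95322476,  1.36063703, -0.63932135]), array([-147.85927725, -194.92673095, 1376.50960148])) (array([1149.48334177, -239.56186382,  758.90423617]), array([-0.71049391,  0.23239088, -0.66430185]))
(array([[514.5194179 ,   0.        , 318.27524418],
       [  0.        , 514.5194179 , 209.27407467],
       [  0.        ,   0.        ,   1.        ]]), array([0.04542483, 0.        , 0.        , 0.        , 0.        ]), array([ 2.16252008, -2.12424448,  0.19380247]), array([ -32.3742591 ,  549.16182715, 1612.41046387])) (array([ 279.00824779,    2.35548252, 1680.66747407]), array([ 0.18109452, -0.01803863, -0.98347115]))
{'t': 0.1, 'q': array([-1.40347807,  0.59203571,  0.04830578,  1.60969931, -0.03328538,
        0.94267801, -0.03372589]), 'joint_velocities': array([ 1.40989440e-04, -1.27273644e-04, -5.15536077e-04,  4.08659603e-04,
        1.16410449e-03, -3.43200555e-05,  6.19021850e-04]), 'joint_efforts': array([ 3.89349705e-03, -5.49995399e+01,  1.55321091e+00, -1.98825413e+01,
        9.75805538e-03,  3.84038678e-03, -1.17887217e-05]), 'tool_pos': array([186.77016356, 699.81431165, 255.24723922]), 'ee_rot': array([-3.13958073e+00,  1.26646665e-04,  2.88083617e+00]), 'force': array([ 0.7119985 , -0.17922553, -0.13204361]), 'wrist_torque': array([ 0.01385045,  0.03405302, -0.02207764]), 'gripper_force': 0.0, 'gripper_width': 1.002852190005507}
```

View pics/s0.png

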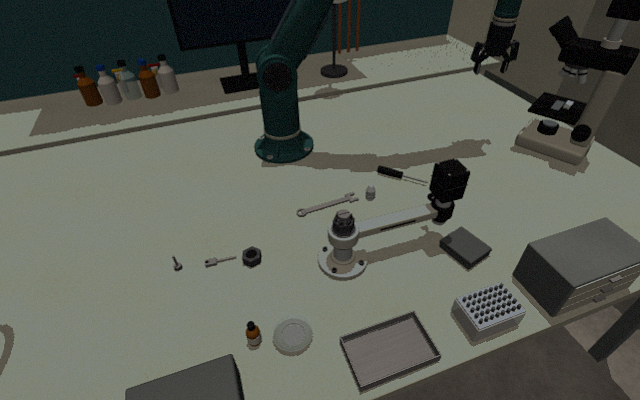

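View pics/t0.png

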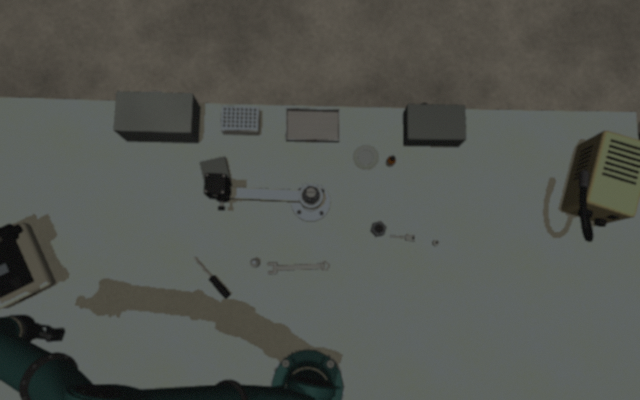

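The scene view shows the stand's stud near (344,214), with the pin at about (206-237,261). In the top view the stud is near (312,195) and the pin at about (390-413,238). The arm runs toward +y in the world. Next I'll enlarge these areas.

```bash
python3 - <<'E'
import numpy as np,cv2
a=np.load("s.npy");b=np.load("t.npy")
def c(im,x,y,w,h,g=1):
    k=im[y:y+h,x:x+w,::-1].astype(float)*g
    k=np.clip(k,0,255).astype(np.uint8); k=cv2.resize(k,(400,300),interpolation=cv2.INTER_CUBIC); 
    for i in range(0,w,10): cv2.putText(k,str(x+i),(i*400//w,8),0,.3,(0,255,255)); cv2.line(k,(i*400//w,10),(i*400//w,14),(0,255,255))
    for i in range(0,h,10): cv2.putText(k,str(y+i),(0,i*300//h+3),0,.3,(0,255,255))
    return k
cv2.imwrite("pics/m1.png",np.vstack([np.hstack([c(a,320,202,48,36,1.6),c(b,288,177,48,36,1.8)]),np.hstack([c(a,196,236,80,60),c(b,366,212,80,60,1.5)])]))
E
```

```text
(no output)
```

View pics/m1.png

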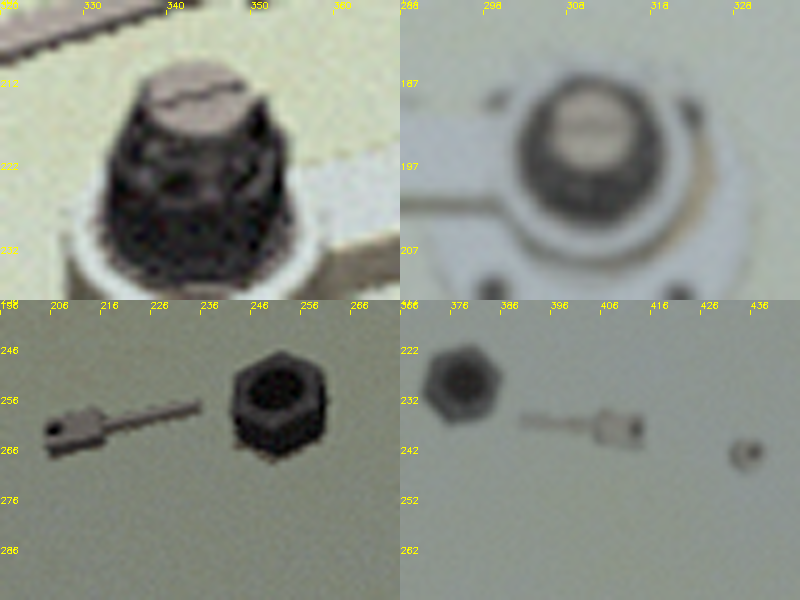

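```bash
cat >> h.py <<'E'
def px(x0,y0,s,x,y): return (x0+(x+.5)/s-.5, y0+(y+.5)/s-.5)
E
python3 - <<'E'
from h import *
s=400/48
S=px(320,202,s,197,98);T=px(288,177,s,193,128)
p,e=tri(S,T);print("stud",p,e,atz("scene",S,170),atz("top",T,170))
a=atz("scene",px(320,202,s,153,106),170);b=atz("scene",px(320,202,s,243,86),170);print("line deg",np.degrees(np.arctan2(*(b-a)[[1,0]])),np.linalg.norm(b-a))
# camera top (top view) for direction: centre of camera head
for n,S,T in(("front",px(196,236,5,104,127),px(366,212,5,197,126)),("nose",px(196,236,5,200,107),px(366,212,5,120,120))):
    print(n,*tri(S,T),atz("scene",S,5),atz("top",T,5))
print("headback top z10",atz("top",px(366,212,5,243,130),10))
print("nutcrown outline top", )
for n,x,y in (("thumb",345,157),("plain",62,84)): print(n,atz("top",px(366,212,5,x,y),20))
for c in ((178,185),(245,172),(262,115)):print(atz("scene",px(320,202,s,*c),155))
E
```

```text
stud [581.43520064   2.46183048 168.22428591] 0.727385808486906 [583.04599212   1.38309968 170.        ] [581.20527612   2.80362392 170.        ]
line deg 86.75912043789302 26.555478389271176
front [ 470.67690367 -310.4750083     1.94513457] 1.904513175869556 [ 473.18627849 -311.13482793    5.        ] [ 470.39318829 -308.94275527    5.        ]
nose [ 4.73796701e+02 -2.60256856e+02  4.12067526e-01] 2.1529870577884296 [ 477.61909828 -261.18726855    5.        ] [ 473.38055078 -258.46178965    5.        ]
headback top z10 [ 467.7740482  -338.05248651   10.        ]
nutcrown outline top
thumb [ 450.33842166 -401.88044884   20.        ]
plain [ 494.49001678 -218.47701297   20.        ]
[599.09169406 -10.56941812 155.        ]
[601.03426962   8.76835419 155.        ]
[581.70137407  22.13749132 155.        ]
```

```bash
cat > ov.py <<'E'
from h import *
import sys
X,Y,TS,TN=map(float,sys.argv[1:5])
def rz(a): a=np.radians(a);c,s=np.cos(a),np.sin(a);return np.array([[c,-s,0],[s,c,0],[0,0,1]])
def draw(n,x,y,w,h,g,segs,tw=400,th=300):
    im=np.load("s.npy" if n=="scene" else "t.npy")[y:y+h,x:x+w,::-1].astype(float)*g
    im=cv2.resize(np.clip(im,0,255).astype(np.uint8),(tw,th),interpolation=cv2.INTER_CUBIC);s=tw/w
    raw=im.copy()
    for P,col in segs:
        q=((proj(n,P)-[x,y]+.5)*s-.5)
        cv2.polylines(im,[np.round(q).astype(int)],False,col,1)
    return np.vstack([raw,im])
o=np.array([X,Y,0])
St=lambda P:(rz(TS)@np.array(P,float).T).T+o
Nt=lambda P:(rz(TN)@np.array(P,float).T).T+o
segs=[(St([[sx*18,38,114],[sx*18,250,114]]),(0,0,255)) for sx in(-1,1)]
segs.append((St([[0,-15,170],[0,15,170]]),(0,0,255)))
q=[[sx*31,275+sy*31,235] for sx,sy in((-1,-1),(1,-1),(1,1),(-1,1),(-1,-1))];segs.append((St(q),(0,0,255)))
t=np.linspace(0,2*np.pi,40)
segs.append((St(np.c_[15*np.cos(t),15*np.sin(t),t*0+170]),(0,255,255)))
k=np.radians(30+60*np.arange(7));R=23/np.cos(np.pi/6)
for z in(127,151):segs.append((Nt(np.c_[R*np.cos(k),R*np.sin(k),k*0+z]),(0,255,0)))
for i in range(6):
    a=rz(60*i); 
    segs.append((Nt((a@np.array([[20.5,-4.5,162],[20.5,-4.5,151],[20.5,4.5,151],[20.5,4.5,162.]]).T).T),(255,255,0)))
A=draw("scene",320,202,48,36,1.6,segs);B=draw("top",200,160,144,108,1.5,segs)
cv2.imwrite("pics/"+sys.argv[5],np.hstack([A,B]))
E
python3 ov.py 582.3 2.2 89 25 ov1.png
```

```text
(no output)
```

View pics/ov1.png

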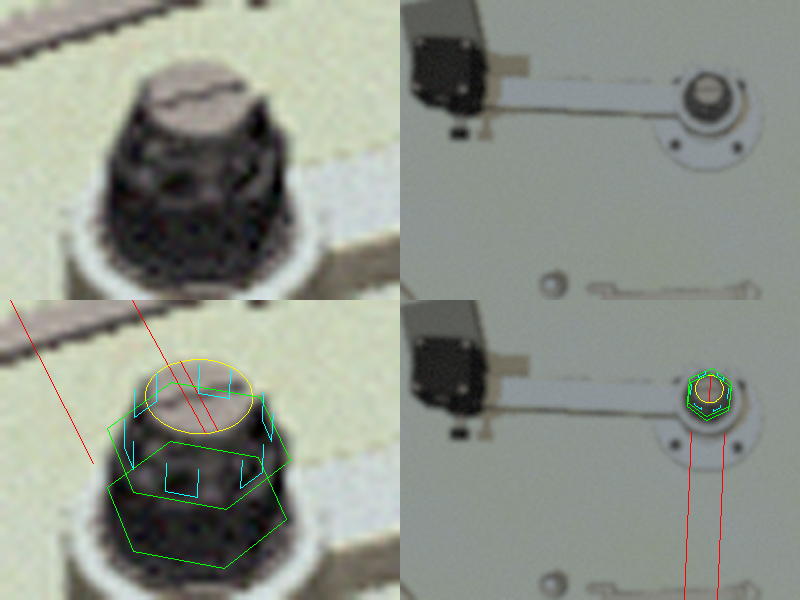

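```bash
python3 - <<'E'
from h import *
s=400/144
for z,a,b in((114,(95,79),(272,86)),(114,(92,109),(270,115.5))):
    p,q=atz("top",px(200,160,s,*b),z),atz("top",px(200,160,s,*a),z);d=p-q;print(np.degrees(np.arctan2(-d[1],-d[0])),p,q)
E
python3 ov.py 582.3 2.2 -3 25 ov2.png
```

```text
88.85583374615526 [595.63773583  43.58788968 114.        ] [599.5749178  240.72176095 114.        ]
89.00677810431738 [562.12192851  45.04758379 114.        ] [565.54662584 242.58757841 114.        ]
```

View pics/ov2.png

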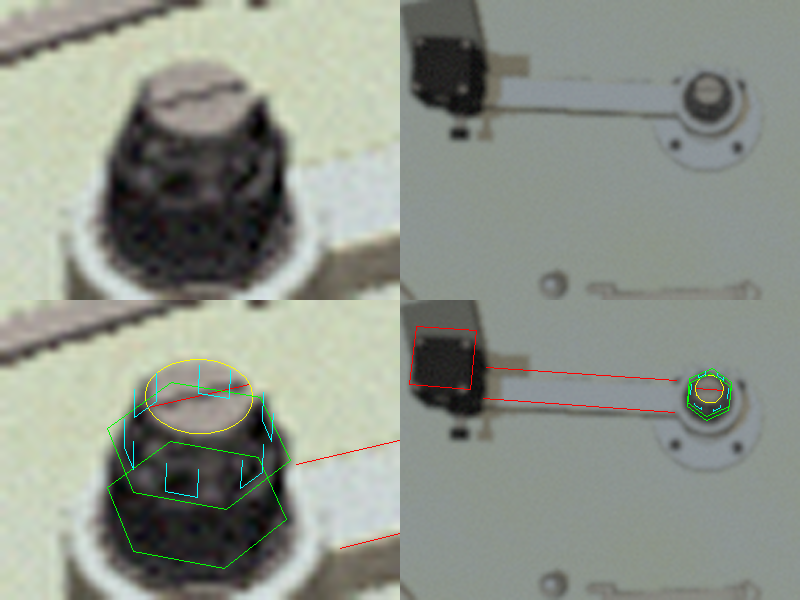

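The overlay puts a slot at about 25° (mod 60) and the hole along about 88.7° in world. The stud is near (582, 2). I'll move over the stud now.

move_arm(motion=[[1,-2.0,-2.0,-3,0,0,0],[1,-2.5,-2.5,-2,0,0,0],[1,-2.8,-2.85,0,0,0,0],[1,-2.8,-2.85,0,0,0,0],[1,-2.8,-2.85,0,0,0,0],[1,-2.8,-2.85,0,0,0,0],[1,-2.8,-2.85,0,0,0,0],[1,-2.8,-2.85,0,0,0,0],[1,-2.8,-2.85,0,0,0,0],[1,-2.8,-2.85,0,0,0,0],[1,-2.8,-2.85,0,0,0,0],[1,-2.8,-2.85,0,0,0,0]])

```text
t: 1.1
tool_pos: [416.2, 295.8, 306.1]
ee_rot: [-3.141, -0.0, 2.881]
force: [0.9, 1.0, 0.3]
gripper_width: 0.998
gripper_force: 0.0
```

```bash
cat > go.py <<'E'
from h import *
import sys
from scipy.spatial.transform import Rotation as Ro
s=r.sense();R=Ro.from_euler("xyz",s["ee_rot"])
print("t",s["t"],"pos",s["tool_pos"].round(1),"yang",np.degrees(np.arctan2(*R.as_matrix()[[1,0],1])).round(2),"tilt",np.degrees(R.as_matrix()[:2,2]).round(2),"q",s["q"].round(2),"F",s["force"].round(1),"T",s["wrist_torque"].round(3),"w",round(s["gripper_width"],3),s["gripper_force"])
if len(sys.argv)>1:
    x,y,z,a=map(float,sys.argv[1:5]);a=np.radians(a)
    G=np.c_[[-np.sin(a),np.cos(a),0],[np.cos(a),np.sin(a),0],[0,0,-1]]
    G[:,0]=np.cross(G[:,1],G[:,2])
    print("shift cm",(R.inv().apply(np.array([x,y,z])-s["tool_pos"])/10).round(2),"turn",np.degrees((R.inv()*Ro.from_matrix(G)).as_rotvec()).round(2))
E
python3 go.py 581.7 2.3 220 85
```

```text
t 1.1 pos [416.2 295.8 306.1] yang 75.07 tilt [-0.02 -0.01] q [-0.83  0.26  0.15  2.04 -0.05  0.85  0.66] F [0.9 1.  0.3] T [-0.038 -0.055  0.007] w 0.998 0.0
shift cm [-23.56 -24.1    8.62] turn [-0.02 -0.02 -9.93]
```

move_arm(motion=[[1,-2.8,-2.85,0,0,0,0],[1,-2.8,-2.85,0,0,0,0],[1,-2.8,-2.85,0,0,0,0],[1,-2.8,-2.85,0,0,0,0],[1,-2.8,-2.85,0,0,0,0],[1,-2.8,-2.85,0,0,0,0],[1,-2.8,-2.85,0,0,0,0],[1,-2.4,-2.5,0,0,0,0],[1,-1.6,-1.65,3,0,0,0],[1,0,0,3,0,0,-5],[1,0,0,2.5,0,0,-5],[1,0,0,0,0,0,0]])

```text
t: 2.1
tool_pos: [577.9, 3.4, 216.3]
ee_rot: [-3.14, -0.011, 3.056]
force: [-0.9, 0.1, -0.5]
gripper_width: 0.999
gripper_force: 0.0
```

```bash
python3 - <<'E'
from h import *
np.save("s.npy",viewer.grab_frame("scene"))
k=np.load("s.npy")[140:260,265:425,::-1]
cv2.imwrite("pics/s1.png",cv2.resize(k,(800,600),interpolation=cv2.INTER_CUBIC))
print(proj("scene",[[581.7,2.3,170]]))
E
python3 go.py 581.7 2.3 157 85
```

```text
[[343.346956   212.84936587]]
t 2.15 pos [579.4   3.9 218.7] yang 84.94 tilt [-0.4  -0.02] q [-0.23  0.46  0.19  1.98 -0.13  0.72  1.53] F [-0.3 -0.  -0. ] T [ 0.008  0.01  -0.033] w 0.999 0.0
shift cm [-0.28 -0.13  6.17] turn [-0.05 -0.4  -0.06]
```

View pics/s1.png

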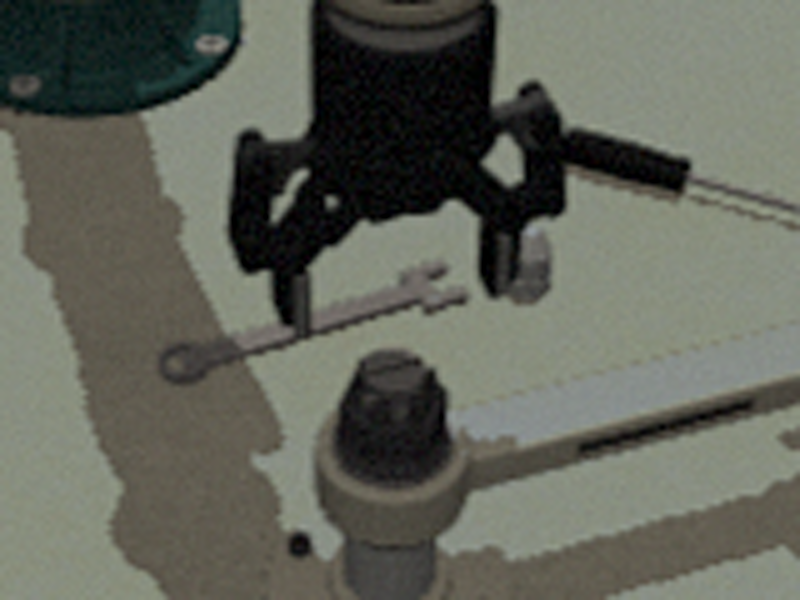

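The fingers straddle the stud evenly: they show at x≈292 and 497 in the crop, with the stud at about 393. I'll descend and grip.

move_arm(motion=[[1,-0.2,-0.1,2,0,0,0],[1,0,0,2,0,0,0],[1,0,0,1.6,0,0,0],[1,0,0,1.0,0,0,0],[-1,0,0,0,0,0,0],[-1,0,0,0,0,0,0],[-1,0,0,0,0,0,0],[-1,0,0,0,0,0,0],[-1,0,0,0,0,0,0],[-1,0,0,0,0,0,0],[-1,0,0,0,0,0,0],[-1,0,0,0,0,0,0]])

```text
t: 3.15
tool_pos: [584.6, 1.3, 157.7]
ee_rot: [-3.14, 0.003, 3.055]
force: [-1.2, -2.0, 5.8]
gripper_width: 0.579
gripper_force: 61.0
```

```bash
python3 go.py 581.7 2.3 153 85
```

```text
t 3.15 pos [584.6   1.3 157.7] yang 85.03 tilt [ 0.16 -0.1 ] q [-0.2   0.55  0.17  2.01 -0.16  0.59  1.56] F [-1.2 -2.   5.8] T [-0.719  0.367  0.124] w 0.579 61.02562062442303
shift cm [0.29 0.07 0.47] turn [-0.08  0.16  0.03]
```

move_arm(motion=[[-1,0,0,0,0,0,0],[-1,0,0,0,0,0,0]])

```text
t: 3.32
tool_pos: [584.5, 1.4, 157.7]
ee_rot: [-3.14, 0.003, 3.055]
force: [-1.1, -2.8, 5.5]
gripper_width: 0.576
gripper_force: 61.0
```

```bash
python3 - <<'E'
from h import *
a=viewer.grab_frame("scene")
k=a[170:245,290:390,::-1].astype(float)*1.8
cv2.imwrite("pics/s2.png",cv2.resize(np.clip(k,0,255).astype(np.uint8),(800,600),interpolation=cv2.INTER_CUBIC))
E
python3 go.py 581.7 2.3 153 85
```

```text
t 3.3667 pos [584.5   1.3 157.7] yang 85.04 tilt [ 0.16 -0.09] q [-0.2   0.55  0.17  2.01 -0.16  0.59  1.56] F [-1.7 -2.4  5.3] T [-0.723  0.405  0.138] w 0.577 61.027018055319786
shift cm [0.29 0.07 0.47] turn [-0.08  0.16  0.04]
```

View pics/s2.png

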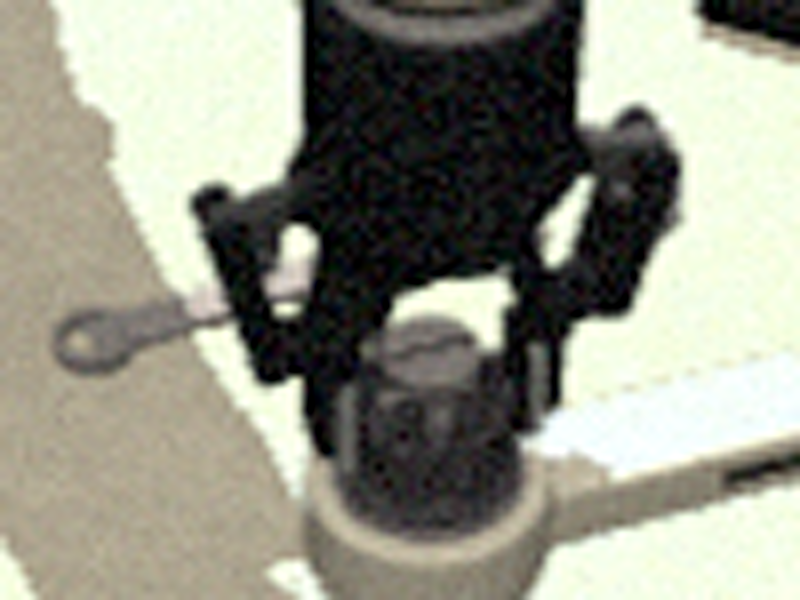

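The grip is on the nut flats: the tips show at about (330,450) and (530,430), and the scribe line is undisturbed. I'll turn clockwise.

move_arm(motion=[[-1,0,0,0,0,0,3],[-1,0,0,0,0,0,3],[-1,0,0,0,0,0,3],[-1,0,0,0,0,0,3],[-1,0,0,0,0,0,3],[-1,0,0,0,0,0,3],[-1,0,0,0,0,0,2]])

```text
t: 3.95
tool_pos: [584.4, 0.8, 157.7]
ee_rot: [-3.141, 0.003, 2.703]
force: [-1.7, -3.4, 4.4]
gripper_width: 0.58
gripper_force: 61.3
```

```bash
python3 go.py
```

```text
t 3.95 pos [584.4   0.8 157.7] yang 64.9 tilt [ 0.14 -0.13] q [-0.27  0.56  0.27  2.02 -0.25  0.59  1.3 ] F [-1.7 -3.4  4.4] T [-0.959  0.489  0.172] w 0.58 61.33541889488697
```

move_arm(motion=[[-1,0,0,0,0,0,3],[-1,0,0,0,0,0,3],[-1,0,0,0,0,0,3],[-1,0,0,0,0,0,3]])

```text
t: 4.28
tool_pos: [584.2, 0.5, 157.7]
ee_rot: [-3.141, 0.003, 2.494]
force: [-2.9, -4.0, 5.8]
gripper_width: 0.577
gripper_force: 61.4
```

```bash
python3 go.py
```

```text
t 4.2833 pos [5.842e+02 5.000e-01 1.577e+02] yang 52.87 tilt [ 0.12 -0.13] q [-0.32  0.57  0.33  2.02 -0.31  0.6   1.15] F [-2.9 -4.   5.8] T [-1.07   0.647  0.134] w 0.577 61.35531574487686
```

move_arm(motion=[[-1,0,0,0,0,0,3],[-1,0,0,0,0,0,3],[-1,0,0,0,0,0,3],[-1,0,0,0,0,0,3]])

```text
t: 4.62
tool_pos: [583.9, 0.2, 157.7]
ee_rot: [-3.141, 0.003, 2.284]
force: [-2.0, -3.5, 6.1]
gripper_width: 0.582
gripper_force: 61.6
```

```bash
python3 go.py
```

```text
t 4.6167 pos [5.839e+02 2.000e-01 1.577e+02] yang 40.87 tilt [ 0.09 -0.13] q [-0.36  0.58  0.39  2.02 -0.37  0.61  0.99] F [-2.  -3.5  6.1] T [-1.064  0.799  0.237] w 0.582 61.55062660574913
```

move_arm(motion=[[-1,0,0,0,0,0,3],[-1,0,0,0,0,0,3],[-1,0,0,0,0,0,2]])

```text
t: 4.87
tool_pos: [583.6, 0.3, 157.7]
ee_rot: [-3.141, 0.003, 2.149]
force: [-2.7, -4.4, 6.5]
gripper_width: 0.576
gripper_force: 62.5
```

```bash
python3 go.py; python3 - <<'E'
from h import *
a=viewer.grab_frame("scene")
k=a[190:235,310:370,::-1].astype(float)*2.2
cv2.imwrite("pics/s3.png",cv2.resize(np.clip(k,0,255).astype(np.uint8),(800,600),interpolation=cv2.INTER_CUBIC))
E
```

```text
t 4.8667 pos [5.836e+02 3.000e-01 1.577e+02] yang 33.11 tilt [ 0.05 -0.16] q [-0.38  0.59  0.43  2.02 -0.4   0.62  0.89] F [-2.7 -4.4  6.5] T [-1.088  0.883  0.781] w 0.576 62.5302118062973
```

View pics/s3.png

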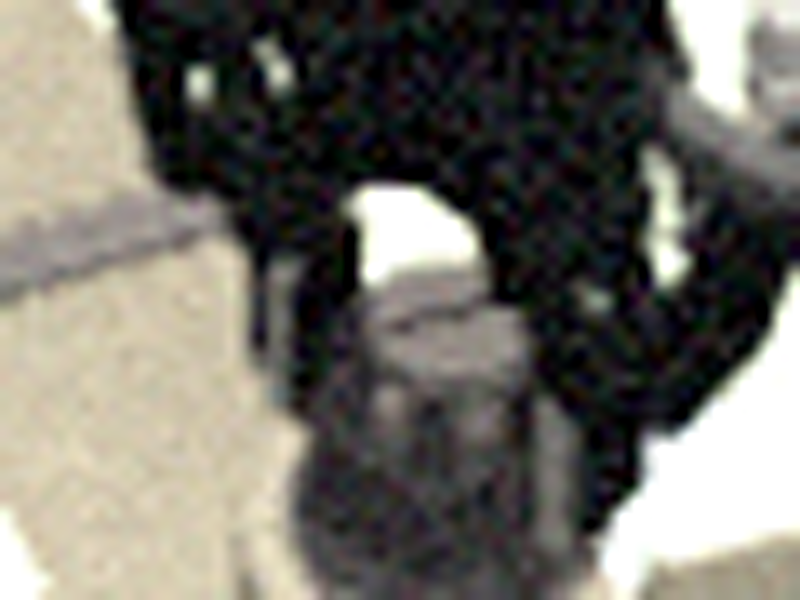

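```bash
cat > prof.py <<'E'
from h import *
def prof(im,X=582.3,Y=2.2):
    g=im.astype(float).mean(2).astype(np.float32); out=[]
    az=np.arange(-104,62,4)
    for a in az:
        c,s=np.cos(np.radians(a)),np.sin(np.radians(a))
        P=np.array([[X+21*c,Y+21*s,z] for z in(153,155,157,159,161)])
        q=proj("scene",P).astype(np.float32)
        out.append(cv2.remap(g,q[:,:1],q[:,1:],cv2.INTER_CUBIC).mean())
    return az,np.array(out)
E
python3 - <<'E'
from prof import *
a=cv2.imread("pics/s0.png");az,p0=prof(a);az,p1=prof(np.load("s.npy"));az,p2=prof(viewer.grab_frame("scene"))
for r_ in zip(az,p0.round(),p1.round(),p2.round()):print(*r_)
E
python3 go.py
```

```text
-104 48.0 39.0 27.0
-100 39.0 29.0 27.0
-96 33.0 24.0 25.0
-92 29.0 24.0 23.0
-88 24.0 25.0 21.0
-84 20.0 25.0 20.0
-80 18.0 24.0 18.0
-76 21.0 25.0 18.0
-72 30.0 29.0 22.0
-68 40.0 33.0 29.0
-64 43.0 35.0 35.0
-60 39.0 33.0 37.0
-56 35.0 29.0 38.0
-52 32.0 25.0 38.0
-48 26.0 23.0 34.0
-44 21.0 24.0 28.0
-40 17.0 25.0 23.0
-36 17.0 24.0 21.0
-32 17.0 20.0 22.0
-28 23.0 24.0 21.0
-24 31.0 32.0 21.0
-20 39.0 38.0 31.0
-16 46.0 43.0 38.0
-12 46.0 44.0 37.0
-8 39.0 39.0 39.0
-4 30.0 30.0 38.0
0 27.0 22.0 34.0
4 25.0 18.0 28.0
8 27.0 20.0 24.0
12 28.0 21.0 19.0
16 25.0 22.0 19.0
20 20.0 20.0 27.0
24 17.0 17.0 38.0
28 21.0 19.0 48.0
32 31.0 23.0 50.0
36 37.0 27.0 44.0
40 38.0 29.0 34.0
44 37.0 30.0 23.0
48 35.0 30.0 13.0
52 34.0 29.0 8.0
56 34.0 28.0 7.0
60 37.0 30.0 8.0
t 4.9667 pos [5.836e+02 3.000e-01 1.577e+02] yang 33.13 tilt [ 0.05 -0.16] q [-0.38  0.59  0.43  2.02 -0.4   0.62  0.89] F [-3.5 -4.4  7.3] T [-1.07   0.9    0.446] w 0.581 62.04314611852169
```

```bash
python3 - <<'E'
from h import *
def prof(im,rad,zs,X=582.3,Y=2.2):
    g=im.astype(float).mean(2).astype(np.float32); az=np.arange(-96,52,4);o=[]
    for a in np.radians(az):
        P=np.array([[X+rad*np.cos(a),Y+rad*np.sin(a),z] for z in zs]);q=proj("scene",P).astype(np.float32)
        o.append(cv2.remap(g,q[:,:1],q[:,1:],cv2.INTER_CUBIC).mean())
    return az,np.array(o)
ims=[cv2.imread("pics/s0.png"),np.load("s.npy"),viewer.grab_frame("scene")]
S=[(15.,(158,160,162,164,166)),(18.,(162,)),(21.,(152,154)),(21,(158,160))]
C=[prof(i,*s)[1].round() for i in ims[::2] for s in S]
az=prof(ims[0],*S[0])[0]
print("az | init r15 r18top r21low r21high | now")
for k in range(len(az)):print(az[k],*[int(c[k]) for c in C])
E
```

```text
az | init r15 r18top r21low r21high | now
-96 29 37 25 37 23 19 16 24
-92 29 39 23 32 24 21 16 22
-88 30 34 22 27 27 23 15 19
-84 33 27 24 19 31 20 15 18
-80 37 26 29 13 38 18 19 20
-76 41 34 37 14 43 21 24 25
-72 42 46 49 21 46 34 28 28
-68 42 58 58 28 47 51 30 32
-64 39 60 56 32 48 62 34 38
-60 36 53 46 31 47 65 37 40
-56 34 43 36 33 44 61 34 39
-52 32 35 26 33 38 50 27 36
-48 34 32 14 32 33 37 21 32
-44 36 33 12 29 29 27 21 26
-40 34 35 13 21 28 22 23 20
-36 33 39 17 16 30 24 25 18
-32 33 41 21 15 30 25 23 23
-28 34 40 26 22 28 20 23 22
-24 35 40 31 31 29 20 25 20
-20 37 41 42 37 33 26 29 33
-16 39 44 52 41 39 38 33 44
-12 41 45 54 42 43 46 33 46
-8 41 44 47 36 45 53 29 48
-4 40 42 35 29 46 56 28 43
0 39 37 29 24 45 52 32 34
4 36 32 23 25 43 45 32 23
8 33 31 15 34 41 37 28 16
12 32 32 13 40 38 28 22 15
16 32 31 11 37 35 21 19 17
20 33 32 16 24 32 16 25 22
24 32 32 20 20 29 15 33 34
28 32 35 20 27 27 17 42 45
32 33 33 28 34 26 19 49 46
36 32 23 40 35 25 17 54 36
40 29 12 47 31 24 13 53 21
44 27 4 50 26 22 11 43 15
48 24 1 50 24 20 10 25 13
```

The bright patches turn out to be the slots, with the lit stud and slot floor showing through. That puts the slots about 25–30° off the tool, so the grip is near the hex corners. It also agrees with bearing being felt at a tool angle of about 40°. I'll regrip on the flats.

move_arm(motion=[[1,0,0,0,0,0,0],[1,0,0,0,0,0,0],[1,0,0,0,0,0,0],[1,0,0,0,0,0,0],[1,0,0,0,0,0,-6],[1,0,0,0,0,0,-6],[1,0,0,0,0,0,-6],[1,0,0,0,0,0,-6],[1,0,0,0,0,0,-3],[1,0,0,0,0,0,0],[1,0,0,0,0,0,0]])

```text
t: 5.93
tool_pos: [583.9, 3.2, 155.4]
ee_rot: [3.141, 0.0, 2.618]
force: [0.4, 0.5, -0.1]
gripper_width: 0.998
gripper_force: 0.0
```

```bash
python3 go.py 582 1.5 153 60
```

```text
t 5.9333 pos [583.9   3.2 155.4] yang 59.98 tilt [0.02 0.03] q [-0.29  0.57  0.29  2.02 -0.28  0.59  1.24] F [ 0.4  0.5 -0.1] T [-0.026  0.011 -0.021] w 0.998 0.0
shift cm [ 0.08 -0.24  0.24] turn [ 0.04  0.   -0.02]
```

move_arm(motion=[[-1,0,0,0,0,0,0],[-1,0,0,0,0,0,0],[-1,0,0,0,0,0,0],[-1,0,0,0,0,0,0],[-1,0,0,0,0,0,0],[-1,0,0,0,0,0,0],[-1,0,0,0,0,0,0],[-1,0,0,0,0,0,0],[-1,0,0,0,0,0,0]])

```text
t: 6.68
tool_pos: [582.8, 1.5, 155.8]
ee_rot: [-3.139, -0.001, 2.619]
force: [-1.8, -1.9, 6.2]
gripper_width: 0.526
gripper_force: 62.2
```

```bash
python3 go.py
```

```text
t 6.6833 pos [582.8   1.5 155.8] yang 60.05 tilt [-0.1  -0.09] q [-0.29  0.57  0.29  2.02 -0.28  0.6   1.24] F [-1.8 -1.9  6.2] T [-0.544  0.558  0.183] w 0.526 62.21958875656128
```

move_arm(motion=[[0.4,0,0,0,0,0,0],[0.4,0,0,0,0,0,0],[0.4,0,0,0,0,0,-4],[0.4,0,0,0,0,0,0],[-1,0,0,0,0,0,0],[-1,0,0,0,0,0,0],[-1,0,0,0,0,0,0],[-1,0,0,0,0,0,0],[-1,0,0,0,0,0,0],[-1,0,0,0,0,0,0],[-1,0,0,0,0,0,0]])

```text
t: 7.6
tool_pos: [583.3, 1.2, 156.0]
ee_rot: [-3.14, 0.0, 2.686]
force: [-1.6, -2.4, 5.4]
gripper_width: 0.525
gripper_force: 60.4
```

```bash
python3 go.py
```

```text
t 7.6 pos [583.3   1.2 156. ] yang 63.92 tilt [-0.03 -0.09] q [-0.28  0.56  0.27  2.02 -0.26  0.59  1.29] F [-1.6 -2.4  5.4] T [-0.673  0.51   0.077] w 0.525 60.38926773551793
```

move_arm(motion=[[0.4,0,0,0,0,0,0],[0.4,0,0,0,0,0,4],[0.4,0,0,0,0,0,4],[0.4,0,0,0,0,0,0],[-1,0,0,0,0,0,0],[-1,0,0,0,0,0,0],[-1,0,0,0,0,0,0],[-1,0,0,0,0,0,0],[-1,0,0,0,0,0,0],[-1,0,0,0,0,0,0],[-1,0,0,0,0,0,0]])

```text
t: 8.52
tool_pos: [582.6, 1.7, 155.8]
ee_rot: [-3.139, -0.001, 2.551]
force: [-3.2, -2.8, 6.5]
gripper_width: 0.534
gripper_force: 62.9
```

```bash
python3 go.py
```

```text
t 8.5167 pos [582.6   1.7 155.8] yang 56.17 tilt [-0.13 -0.07] q [-0.3   0.57  0.31  2.02 -0.3   0.6   1.19] F [-3.2 -2.8  6.5] T [-0.532  0.755  0.224] w 0.534 62.866759291500784
```

move_arm(motion=[[0.4,0,0,0,0,0,0],[0.4,0,0,0,0,0,-3.5],[0.4,0,0,0,0,0,-3.5],[0.4,0,0,0,0,0,0],[-1,0,0,0,0,0,0],[-1,0,0,0,0,0,0],[-1,0,0,0,0,0,0],[-1,0,0,0,0,0,0],[-1,0,0,0,0,0,0],[-1,0,0,0,0,0,0],[-1,0,0,0,0,0,0]])

```text
t: 9.43
tool_pos: [583.1, 1.4, 155.8]
ee_rot: [-3.14, -0.0, 2.669]
force: [-1.2, -2.1, 5.3]
gripper_width: 0.522
gripper_force: 60.9
```

```bash
python3 go.py
```

```text
t 9.4333 pos [583.1   1.4 155.8] yang 62.95 tilt [-0.05 -0.09] q [-0.28  0.57  0.28  2.02 -0.26  0.59  1.28] F [-1.2 -2.1  5.3] T [-0.648  0.559  0.057] w 0.522 60.892834067344666
```

move_arm(motion=[[-1,0,0,0,0,0,3],[-1,0,0,0,0,0,3],[-1,0,0,0,0,0,3],[-1,0,0,0,0,0,3],[-1,0,0,0,0,0,3],[-1,0,0,0,0,0,3],[-1,0,0,0,0,0,3]])

```text
t: 10.02
tool_pos: [582.9, 1.5, 155.9]
ee_rot: [-3.139, 0.001, 2.306]
force: [-2.5, -3.3, 5.0]
gripper_width: 0.524
gripper_force: 60.6
```

```bash
python3 go.py
```

```text
t 10.0167 pos [582.9   1.5 155.9] yang 42.1 tilt [-0.08 -0.13] q [-0.35  0.58  0.38  2.02 -0.36  0.61  1.01] F [-2.5 -3.3  5. ] T [-0.764  0.608  0.844] w 0.524 60.617512464523315
```

move_arm(motion=[[-1,0,0,0,0,0,3],[-1,0,0,0,0,0,3],[-1,0,0,0,0,0,3],[-1,0,0,0,0,0,3],[-1,0,0,0,0,0,3],[-1,0,0,0,0,0,0]])

```text
t: 10.52
tool_pos: [582.9, 1.5, 155.8]
ee_rot: [-3.139, 0.002, 2.043]
force: [-3.2, -3.5, 6.5]
gripper_width: 0.527
gripper_force: 60.9
```

```bash
python3 go.py
```

```text
t 10.5167 pos [582.9   1.5 155.8] yang 27.07 tilt [-0.08 -0.14] q [-0.4   0.59  0.46  2.02 -0.43  0.62  0.82] F [-3.2 -3.5  6.5] T [-0.746  0.716  0.47 ] w 0.527 60.89989185333252
```

move_arm(motion=[[1,0,0,0,0,0,0],[1,0,0,0,0,0,0],[1,0,0,0,0,0,0],[1,0,0,0,0,0,0],[1,0,0,0,0,0,0],[1,0,0,-3,0,0,0],[1,0,0,-3,0,0,0],[1,0,0,-3,0,0,0],[1,0,0,-3,0,0,0]])

```text
t: 11.27
tool_pos: [583.4, 3.0, 276.4]
ee_rot: [-3.141, -0.0, 2.043]
force: [0.4, 0.1, -0.7]
gripper_width: 1.0
gripper_force: 0.0
```

```bash
python3 go.py 469.4 -327 150 -4; python3 go.py 469.4 -327 150 176|tail -1
```

```text
t 11.2667 pos [583.4   3.  276.4] yang 27.04 tilt [-0.03 -0.  ] q [-0.5   0.44  0.57  1.93 -0.31  0.86  0.71] F [ 0.4  0.1 -0.7] T [-0.002 -0.105 -0.006] w 1.0 0.0
shift cm [-24.22 -25.15  12.65] turn [-3.000e-02 -0.000e+00  3.104e+01]
shift cm [-24.22 -25.15  12.65] turn [ 0.0000e+00 -4.0000e-02 -1.4896e+02]
```

move_arm(motion=[[1,-2.69,-2.79,0,0,0,0],[1,-2.69,-2.79,0,0,0,0],[1,-2.69,-2.79,0,0,0,0],[1,-2.69,-2.79,0.5,0,0,0],[1,-2.69,-2.79,0.5,0,0,0],[1,-2.69,-2.79,0.5,0,0,0],[1,-2.69,-2.79,0.5,0,0,0],[1,-2.69,-2.79,0.5,0,0,0],[1,-2.6,-2.7,0.5,0,0,0],[1,0,0,3,0,0,6.2],[1,0,0,3,0,0,6.2],[1,0,0,3,0,0,6.2]])

```text
t: 12.27
tool_pos: [470.5, -327.1, 154.9]
ee_rot: [3.14, 0.001, 1.711]
force: [1.1, 0.8, -0.7]
gripper_width: 1.002
gripper_force: 0.0
```

move_arm(motion=[[1,0,0,2,0,0,6.2],[1,0,0,2,0,0,6.2],[1,0,0,0,0,0,0]])

```text
t: 12.52
tool_pos: [469.0, -323.7, 111.7]
ee_rot: [-3.135, -0.003, 1.5]
force: [-0.3, 0.7, -0.4]
gripper_width: 1.003
gripper_force: 0.0
```

```bash
python3 go.py 471 -326.5 30 -4; python3 - <<'E'
from h import *
a=viewer.grab_frame("scene");b=viewer.grab_frame("top");np.save("s4.npy",a);np.save("t4.npy",b)
def c(im,x,y,w,h,g):
    return cv2.resize(np.clip(im[y:y+h,x:x+w,::-1].astype(float)*g,0,255).astype(np.uint8),(400,300),interpolation=cv2.INTER_CUBIC)
cv2.imwrite("pics/m4.png",np.vstack([np.hstack([c(a,320,202,48,36,1.9),c(b,290,177,40,30,2)]),np.hstack([c(a,176,206,100,75,1.2),c(b,366,202,100,75,1.7)])]))
print(proj("scene",[[471,-326.5,10],[472,-310.5,5]]),proj("top",[[471,-326.5,10],[472,-310.5,5]]))
E
```

```text
t 12.5167 pos [ 469.  -323.7  111.7] yang -4.03 tilt [-0.35  0.21] q [ 0.14  0.68  0.55  2.07 -0.65  0.57  1.09] F [-0.3  0.7 -0.4] T [ 0.026 -0.044  0.01 ] w 1.003 0.0
shift cm [-0.29  0.27  8.17] turn [-0.36 -0.18 -0.03]
[[209.95963658 260.80119303]
 [216.58452293 260.60050907]] [[410.65069925 236.54946761]
 [405.46903993 236.32119258]]
```

View pics/m4.png

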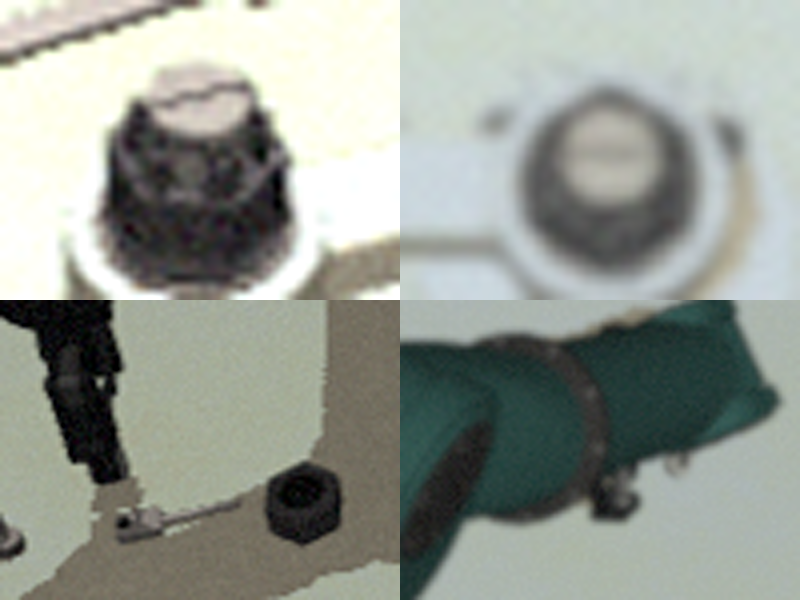

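The slot faces the camera symmetrically, and the crown notches line up with the ends of the scribe line at about (150,105) and (250,90). The pin head is undisturbed under the gripper. I'll check the angle numerically and descend.

move_arm(motion=[[1,0,0,2,0,0,0],[1,0,0,2,0,0,0],[1,0,0,2,0,0,0],[1,0,0,0,0,0,0],[1,0,0,0,0,0,0]])

```text
t: 13.03
tool_pos: [471.0, -326.0, 56.3]
ee_rot: [3.141, -0.0, 1.503]
force: [-0.1, -0.6, -0.4]
gripper_width: 1.001
gripper_force: 0.0
```

```bash
python3 go.py 471 -326.5 26.5 -4; python3 - <<'E'
from h import *
g=np.load("s4.npy").astype(float).mean(2).astype(np.float32)
for a in range(-100,44,6):
    c,s=np.cos(np.radians(a)),np.sin(np.radians(a));o=[]
    for rad,zs in((15,(158,160,162,164,166)),(18,(162,)),(21,(152,154)),(21,(158,160))):
        q=proj("scene",[[582.3+rad*c,2.2+rad*s,z] for z in zs]).astype(np.float32)
        o.append(int(cv2.remap(g,q[:,:1],q[:,1:],cv2.INTER_CUBIC).mean()))
    print(a,*o)
E
```

```text
t 13.0333 pos [ 471.  -326.    56.3] yang -3.87 tilt [ 0.06 -0.  ] q [ 0.22  0.75  0.45  2.08 -0.73  0.46  1.16] F [-0.1 -0.6 -0.4] T [0.063 0.01  0.032] w 1.001 0.0
shift cm [-0.05  0.    2.98] turn [ 0.06 -0.    0.13]
-100 33 22 35 34
-94 35 18 43 23
-88 36 27 51 17
-82 36 34 51 22
-76 35 34 45 30
-70 31 34 35 31
-64 31 38 28 29
-58 36 42 26 27
-52 39 41 21 18
-46 38 40 31 20
-40 40 45 46 34
-34 42 50 51 47
-28 43 52 52 47
-22 38 46 46 44
-16 33 34 30 36
-10 33 24 24 23
-4 35 37 22 29
2 35 36 19 24
8 36 33 23 19
14 37 42 38 35
20 40 40 53 47
26 39 29 55 31
32 37 22 54 5
38 34 18 40 10
```

move_arm(motion=[[1,0,0,1.5,0,0,0],[1,0,0,1.4,0,0,0],[1,0,0,0,0,0,0],[-1,0,0,0,0,0,0],[-1,0,0,0,0,0,0],[-1,0,0,0,0,0,0],[-1,0,0,0,0,0,0],[-1,0,0,0,0,0,0],[-1,0,0,0,0,0,0],[-1,0,0,0,0,0,0],[-1,0,0,0,0,0,0],[-1,0,0,0,0,0,0]])

```text
t: 14.03
tool_pos: [471.0, -325.8, 27.2]
ee_rot: [3.14, 0.0, 1.502]
force: [-0.1, 0.7, 5.7]
gripper_width: 0.213
gripper_force: 58.8
```

```bash
python3 go.py
```

```text
t 14.0333 pos [ 471.  -325.8   27.2] yang -3.94 tilt [ 0.06 -0.  ] q [ 0.25  0.8   0.39  2.09 -0.77  0.41  1.19] F [-0.1  0.7  5.7] T [0.197 0.055 0.035] w 0.213 58.799192905426025
```

move_arm(motion=[[-1,0,0,-2,0,0,0],[-1,0,0,-3.5,0,0,0],[-1,0,0,-4,0,0,0],[-1,0,0,-4,0,0,0],[-1,0,0,-2,0,0,0],[-1,0,0,0,0,0,-2.6],[-1,0,0,0,0,0,0]])

```text
t: 14.62
tool_pos: [471.3, -326.0, 183.1]
ee_rot: [3.138, 0.001, 1.548]
force: [-0.3, -0.2, -1.1]
gripper_width: 0.209
gripper_force: 59.0
```

```bash
python3 go.py 580.5 -103.6 179 -1.3
```

```text
t 14.6167 pos [ 471.3 -326.   183.1] yang -1.28 tilt [ 0.18 -0.08] q [ 0.07  0.58  0.65  2.04 -0.55  0.69  1.05] F [-0.3 -0.2 -1.1] T [ 0.043 -0.023 -0.059] w 0.209 59.01894271373749
shift cm [22.48 10.42  0.42] turn [0.19 0.07 0.02]
```

move_arm(motion=[[-1,2.5,1.2,0,0,0,0],[-1,3.2,1.5,0,0,0,0],[-1,3.5,1.6,0,0,0,0],[-1,3.5,1.6,0,0,0,0],[-1,3.5,1.6,0,0,0,0],[-1,3.0,1.4,0,0,0,0],[-1,2.2,1.0,0.2,0,0,0],[-1,1.0,0.5,0.2,0,0,0],[-1,0,0,0,0,0,0],[-1,0,0,0,0,0,0],[-1,0,0,0,0,0,0]])

```text
t: 15.53
tool_pos: [578.4, -106.8, 177.2]
ee_rot: [-3.141, 0.002, 1.544]
force: [0.2, -1.1, -0.3]
gripper_width: 0.209
gripper_force: 59.0
```

```bash
python3 go.py 580.5 -103.6 178.7 -1.3; python3 - <<'E'
from h import *
a=viewer.grab_frame("scene");b=viewer.grab_frame("top");np.save("s5.npy",a);np.save("t5.npy",b)
def c(im,n,x,y,w,h,g):
    k=cv2.resize(np.clip(im[y:y+h,x:x+w,::-1].astype(float)*g,0,255).astype(np.uint8),(800,300),interpolation=cv2.INTER_CUBIC);s=800/w
    d=np.array([.0227,.9997,0]);o=np.array([582.9,1.4,156.5])
    for t in(-106+16,-106+16+52,):  # front, nose expected
        q=((proj(n,[o+d*t])[0]-[x,y]+.5)*s).astype(int);cv2.circle(k,tuple(q),4,(0,0,255),1);print(n,q)
    return k
cv2.imwrite("pics/m5.png",np.vstack([c(a,"scene",280,196,80,30,1.6),c(b,"top",304,180,64,24,1.8)]))
E
```

```text
t 15.5333 pos [ 578.4 -106.8  177.2] yang -1.56 tilt [-0.06 -0.09] q [-0.36  0.62  0.67  2.   -0.58  0.72  0.65] F [ 0.2 -1.1 -0.3] T [-0.033  0.025  0.021] w 0.209 59.01527523994446
shift cm [ 0.32  0.21 -0.15] turn [-0.06  0.09 -0.26]
scene [269 311]
scene [483 257]
top [468 175]
top [253 166]
```

View pics/m5.png

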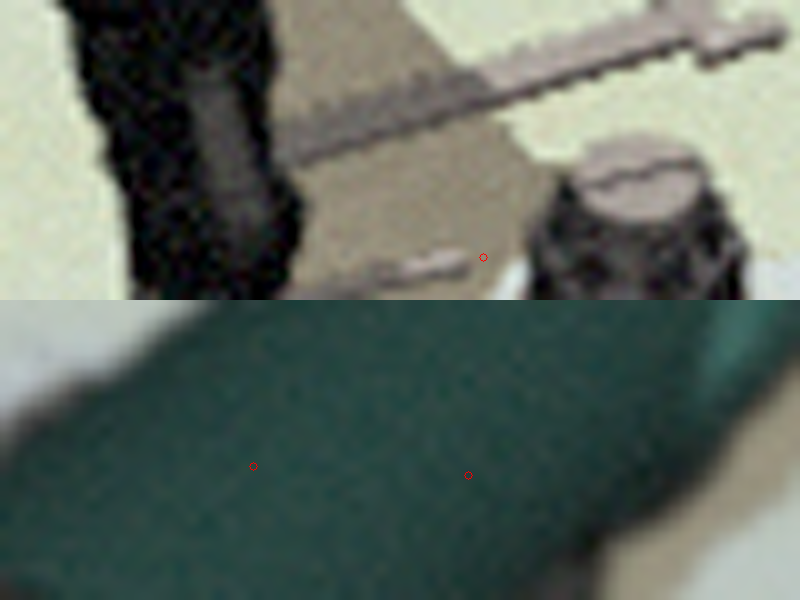

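The nose sits at about (470,265) in the scene tile, on the predicted axis once the present offset is allowed for, and the pin is level. I'll trim the lateral and height errors.

move_arm(motion=[[-1,0.3,0.2,-0.15,0,0,-0.26],[-1,0,0,0,0,0,0],[-1,0,0,0,0,0,0],[-1,0,0,0,0,0,0]])

```text
t: 15.97
tool_pos: [581.9, -101.5, 179.0]
ee_rot: [3.141, -0.0, 1.552]
force: [1.1, -0.3, -0.9]
gripper_width: 0.206
gripper_force: 59.0
```

```bash
python3 go.py 580.5 -103.6 178.7 -1.3
```

```text
t 15.9667 pos [ 581.9 -101.5  179. ] yang -1.1 tilt [0.02 0.  ] q [-0.37  0.62  0.67  2.   -0.58  0.72  0.65] F [ 1.1 -0.3 -0.9] T [-0.015  0.002  0.036] w 0.206 59.0157151222229
shift cm [-0.22 -0.13  0.03] turn [ 0.02 -0.    0.2 ]
```

move_arm(motion=[[-1,0,-0.1,0,0,0,0.15],[-1,0,0,0,0,0,0],[-1,0,0,0,0,0,0],[-1,0,0,0,0,0,0],[-1,0,0,0,0,0,0],[-1,0,0,0,0,0,0]])

```text
t: 16.47
tool_pos: [580.9, -101.1, 178.8]
ee_rot: [3.142, -0.0, 1.549]
force: [-0.4, 0.8, -1.1]
gripper_width: 0.214
gripper_force: 59.0
```

```bash
python3 go.py 580.5 -103.6 178.7 -1.3
```

```text
t 16.4667 pos [ 580.9 -101.1  178.8] yang -1.23 tilt [0. 0.] q [-0.37  0.62  0.67  2.   -0.58  0.72  0.64] F [-0.4  0.8 -1.1] T [-0.005  0.002 -0.068] w 0.214 59.01571869850159
shift cm [-0.25 -0.03  0.01] turn [ 0.   -0.    0.07]
```

move_arm(motion=[[-1,0.5,0,0,0,0,0],[-1,0.5,0,0,0,0,0],[-1,0.5,0,0,0,0,0],[-1,0.5,0,0,0,0,0],[-1,0.3,0,0,0,0,0],[-1,0.3,0,0,0,0,0],[-1,0.3,0,0,0,0,0],[-1,0,0,0,0,0,0]])

```text
t: 17.13
tool_pos: [581.5, -71.2, 178.7]
ee_rot: [-3.141, -0.0, 1.55]
force: [-0.1, -0.6, -1.1]
gripper_width: 0.214
gripper_force: 59.0
```

```bash
python3 go.py 582.1 -35 178.7 -1.3
```

```text
t 17.1333 pos [581.5 -71.2 178.7] yang -1.17 tilt [-0.01  0.03] q [-0.42  0.61  0.68  2.01 -0.58  0.72  0.6 ] F [-0.1 -0.6 -1.1] T [ 0.012 -0.088  0.033] w 0.214 59.015591740608215
shift cm [ 3.62 -0.02  0.  ] turn [-0.01 -0.03  0.13]
```

move_arm(motion=[[-1,0.5,0,0,0,0,0],[-1,0.5,0,0,0,0,0],[-1,0.5,0,0,0,0,0],[-1,0.5,0,0,0,0,0],[-1,0.4,0,0,0,0,0],[-1,0.3,0,0,0,0,0],[-1,0.2,0,0,0,0,0],[-1,0,0,0,0,0,0]])

```text
t: 17.8
tool_pos: [582.2, -42.5, 178.8]
ee_rot: [-3.142, -0.0, 1.55]
force: [-0.1, -0.7, -1.7]
gripper_width: 0.214
gripper_force: 59.0
```

```bash
python3 go.py 582.1 -35 178.7 -1.3
```

```text
t 17.8 pos [582.2 -42.5 178.8] yang -1.18 tilt [-0.    0.01] q [-0.47  0.61  0.68  2.01 -0.59  0.72  0.55] F [-0.1 -0.7 -1.7] T [-0.002  0.021 -0.014] w 0.214 59.015859961509705
shift cm [ 0.75 -0.02  0.01] turn [-0.   -0.01  0.12]
```

Smooth going. I'll push on gently until the head meets the nut.

move_arm(motion=[[-1,0.25,0,0,0,0,0],[-1,0.25,0,0,0,0,0],[-1,0.15,0,0,0,0,0],[-1,0,0,0,0,0,0]])

```text
t: 18.13
tool_pos: [582.3, -36.2, 178.8]
ee_rot: [-3.141, -0.0, 1.55]
force: [-0.9, -0.4, -0.6]
gripper_width: 0.21
gripper_force: 59.0
```

move_arm(motion=[[-1,0.1,0,0,0,0,0],[-1,0.1,0,0,0,0,0],[-1,0,0,0,0,0,0]])

```text
t: 18.38
tool_pos: [582.3, -34.5, 178.8]
ee_rot: [-3.142, -0.0, 1.549]
force: [0.0, 0.2, -0.6]
gripper_width: 0.212
gripper_force: 59.0
```

```bash
python3 go.py 582.1 -35 178.7 -1.3
```

```text
t 18.3833 pos [582.3 -34.5 178.8] yang -1.22 tilt [0.   0.01] q [-0.49  0.61  0.68  2.01 -0.59  0.72  0.54] F [ 0.   0.2 -0.6] T [-0.001  0.044  0.019] w 0.212 59.01544153690338
shift cm [-0.05 -0.02  0.01] turn [-0.   -0.01  0.08]
```

move_arm(motion=[[-1,0.1,0,0,0,0,0],[-1,0.1,0,0,0,0,0],[-1,0,0,0,0,0,0]])

```text
t: 18.63
tool_pos: [582.3, -33.0, 178.9]
ee_rot: [3.141, 0.001, 1.549]
force: [-0.7, -0.3, -0.9]
gripper_width: 0.204
gripper_force: 59.0
```

move_arm(motion=[[-1,0.1,0,0,0,0,0],[-1,0.1,0,0,0,0,0],[-1,0,0,0,0,0,0]])

```text
t: 18.88
tool_pos: [582.3, -32.5, 179.0]
ee_rot: [3.141, 0.003, 1.548]
force: [-0.8, -4.7, -1.2]
gripper_width: 0.208
gripper_force: 58.9
```

The head bears on the nut at about 5 N. Releasing.

move_arm(motion=[[-1,0,0,0,0,0,0],[0.2,0,0,0,0,0,0],[0.2,0,0,0,0,0,0],[0.2,0,0,0,0,0,0],[0.2,0,0,0,0,0,0],[0.2,0,0,-1,0,0,0],[0.2,0,0,-3,0,0,0],[0.2,0,0,-4,0,0,0],[0.2,-2,0,-3,0,0,0],[0.2,-2,0,0,0,0,0],[0.2,0,0,0,0,0,0]])

```text
t: 19.8
tool_pos: [582.4, -75.7, 292.7]
ee_rot: [3.135, 0.003, 1.544]
force: [-0.3, -0.3, 0.1]
gripper_width: 0.597
gripper_force: 0.0
```

```bash
python3 go.py; python3 - <<'E'
from h import *
a=viewer.grab_frame("scene")
k=a[190:250,300:380,::-1].astype(float)*1.6
cv2.imwrite("pics/f.png",cv2.resize(np.clip(k,0,255).astype(np.uint8),(800,600),interpolation=cv2.INTER_CUBIC))
q=proj("scene",[[582.4,-20,156.5],[581.8,-50,156.5]]);print((q-[300,190]+.5)*10)
E
```

```text
t 19.8 pos [582.4 -75.7 292.7] yang -1.53 tilt [ 0.38 -0.16] q [-0.53  0.48  0.82  1.92 -0.44  0.92  0.48] F [-0.3 -0.3  0.1] T [-0.023  0.051  0.005] w 0.597 0.0
[[350.21325033 300.77270158]
 [228.62049319 331.61098845]]
```

View pics/f.png

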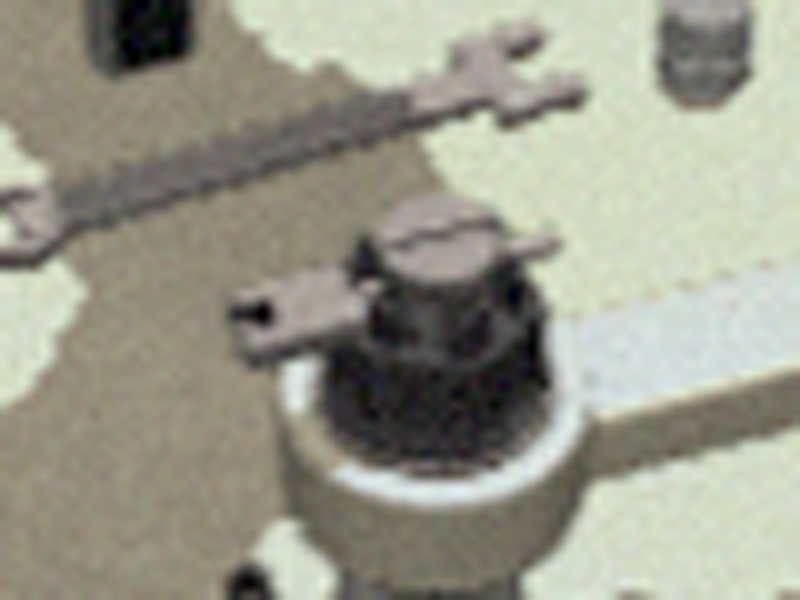

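The pin is through: its head is against the crown at about (365,300), the nose sticks out at about (555,243), and the gripper is clear. Handing in.

```bash
python3 -c "
from rig import order
print(order.hand_in())"
```

```text
the job is handed in; nothing more can be done
None
```

I tightened the nut to the first slot in line after it bore on its washer, about 40° past first bearing. The lock pin is through slot and stud with its head against the nut, the gripper is clear, and the job is handed in; no verdict came back. I viewed 11 pictures, one over the limit of 10.

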